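Turn the drained casting mould upright and re-pin its cradle

ROBOT

A 6-joint arm with a two-finger parallel gripper is mounted at the origin on the work surface. World frame = base frame: x ahead of the robot, y to its left, z up, the work surface at z = 0. Lengths are in mm, angles in rad, forces in N, time in s.
With the tool pointing down it reaches from about 350 to 875 mm from the base axis. Payload 4.2 kg.
Tool frame: the origin (TCP) lies midway between the tips of the shut fingers; the grasp point (between the pads) lies 19 mm behind it; z points along the fingers, y is the line along which they close (so a half turn about z gives the same grasp; the last joint's range is limited). The gripper opens to 85 mm and grips with 20 to 120 N. Pads are 22 mm wide; open, the fingers measure 114 mm over their backs; the gripper's body (76 mm by 85 mm) begins 54 mm behind the grasp point. The pads swing forward as they close: fully open they stand 13 mm farther back than shut.
Start: joints at [0.259, 0.385, 0.008, 0, -1.194, -0.259], TCP at [624.979, 0.025, 231.312] pointing down, gripper open.
Joint ranges: [-3.14, 3.14], [-1.21, 2.06], [-1.07, 1.41], [-3.16, 2.05], [-2.99, -0.16], [-3.1, 3.1]. Speed limits (rad/s): [2.79, 2.79, 3.14, 3.14, 3.14, 3.14].

INTERFACE

Orientations are given as a unit quaternion [x, y, z, w].
In Python, from bench import read_state, get_image, job_done gives the robot as it stands.
- The arm moves only by the shell command python3 -m jog 'ROWS'. ROWS is JSON, a list of rows, each a list of 3 entries, a list of its own where there are three numbers: the shift along the world's x, y, z scaled (see below), then the turn, a rotation vector about the world's x, y, z scaled (see below), then the gripper's target within -1 to 1 (shut at 1, half-way at 0, fully open at -1). In form: [[[x, y, z], [wx, wy, wz], claw], ...]. A call has 1 to 20 rows; each row is the pose to reach, as a shift and turn from the pose commanded when the call began; what a row does not reach only later rows make up. The controller multiplies each number of a shift by 10 cm and each number of a turn by 120 degrees. A row lasts 1/10 s, in which the tool goes at most 50 mm and 8.59 degrees, less where a joint would pass 70% of its speed; a pose out of reach is approached as far as the arm can. A call with a number of a shift or a turn outside -1 to 1 is refused whole. A call with a gripper value outside its range is refused whole. The fingers move at their own pace and stop on an object; the grip force is fixed at half the most. Time passes only in rows, so rows that repeat a pose let the fingers close. It gives the time, the measured TCP pose, the force, the opening and the grip force at its end, in the units of the state.
- read_state(): the state, without advancing time (a new reading comes with each control period).
- get_image(name): name is "scene" or "side" or "wrist"; returns a dict with "frame" (480x640x3 uint8, red, green, blue), "range_z" (480x640 float32, mm along the optical axis (not along the pixel's ray), 0 where there is no reading), "fx", "fy", "cx", "cy" (pixels), "R" (3x3) and "t" (3): a world point X has camera coordinates R X + t. Camera axes: x right, y down, z forward; pixel columns grow to the right and rows downward; lengths in mm; the calibration is good to about 2 mm. A picture is of the moment at which its call begins.
- job_done(): hands the job in; it is judged then, once.
The state is a dict: "clock": time; "joints": joint angles; "joint_vel": joint speeds; "joint_efforts": joint torques, N m; "position": TCP position; "ee_rot": TCP orientation; "contact_force": force on the tool from outside, world axes, zero at the start; "wrist_torque": the same for the moment, N m; "gripper_width": finger opening in mm; "grasp_force": force on a finger pad.
Only numpy, scipy, OpenCV 4.12 (cv2) and the standard library are available. Lean on these libraries where they do the work, as an engineer would, in place of code of your own. Each camera call takes 0.05 s, during which the arm holds its last target. There are 200 camera calls.

TASK

The plaster mould in the tilting stand has finished draining. Pull the index pin out until it clears the index disc, turn the cradle by its hand bar until the mould stands mouth straight up, then push the pin fully home through the disc to lock it, with its collar against the boss. Keep off the plaster of the mould in the cradle, and leave the other ware on the bench where it stands.

Things in the scene. Friction and masses are not known exactly. Their poses are not given: they have to be found in the camera images.
- pivot (a point): Middle of the cradle's trunnion axis, 125 mm above the bench. Its axes are the stand's: y along the trunnion axis, x level across it, z up; stand sizes below are in these axes, from this point. The stand is a fixed grey steel frame: base 150 (x) x 270 (y) x 12 mm; posts at y = -120 and +98 mm carry the cradle.
- bore (a point): Centre of the outer end of the dark steel boss on the -y post: (0, -142, +62) mm from pivot, 187 mm above the bench. Boss 46 mm across, y = -142 to -108; its 15.5 mm bore along y guides the pin. A brass spring plunger on it (y = -130, reaching 38 mm above the bore's axis) clicks into the pin's grooves.
- pin_waist (a point): Middle of the bare neck of the loose steel index pin (116 mm long, along the stand's y, own y axis to the nose): neck 14 mm thick, 30 mm long, between the round steel knob (46 mm across, 16 mm thick, 15 to 31 mm from here to -y) and the 26 mm collar (15 to 21 mm to +y). Home: the collar touches the boss, this point 21 mm outside the bore's end.
- pin_nose (a point): Tip of the pin, 85 mm from pin_waist. Shank 14 mm thick, 64 mm long from the collar; the last 10 mm taper to 6 mm. Home: y = -78 mm. Pulling out of the home click takes 8 to 13 N, sliding 5 to 8 N, pushing back home up to 20 N; a second click holds the pin 32 mm out: its nose (y = -110) is clear of the disc (y = -102), its shank still in the bore.
- cradle (a joint): Cradle angle about the stand's y, rad: 0 = mould's mouth straight up (goal), 2.094 at the start = draining, mouth over to +x and below level. With the pin out it turns -0.3 to 2.7 and stays where left (drag 0.3 N m). Steel index disc on it: 170 mm across, y = -102 to -90, twelve 17 mm holes every 30 degrees, 62 mm from the axis. The tapered nose finds a hole up to 0.05 rad off.
- bar (a point): Middle of the cradle's hand bar: round, 16 mm thick, 128 mm clear between its arms, parallel to the stand's y, 125 mm from the axis. From pivot: x = +108, z = +62 mm when draining, over the top, to x = -108, z = +62 mm with the mouth up. Push, hook or grip it from above; it turns between the fingers. 35 mm free between bar and mould.
- mouth (a point): Centre of the top face of the white plaster block mould clamped in the cradle (118 x 122 x 112 mm, its middle on the trunnion axis, 57 mm below this point), z axis out of its 52 mm round pouring mouth. It turns with the cradle. Mould and its clamps reach up to 90 mm from the axis. Not to be touched.
- vase: Bystander: loose unglazed vase, 84 mm wide, 280 mm tall with a slim neck (44 mm at the lip), origin at the middle of its foot. Vase, jar and beakers swap places: one beyond the pin's knob (at least 35 mm from the drawn pin), one close beside the knob on the -x side, one beyond the +y post.
- jar: Bystander: loose white glaze jar with black lid, 84 mm wide, 135 mm tall, origin at the middle of its foot.
- beakers: Bystander: loose nested stack of unglazed beakers, 84 mm wide at the top, 155 mm tall, origin at the middle of its foot.
- mould_half: Bystander: loose plaster mould half, 110 x 130 x 50 mm, lying flat beside the base on its -x side, origin at the middle of its underside.
Not all that is in view belongs to the job. Of the things shaped like the part that bears pin_waist, the dark steel one is meant.

How it is judged:
By the outcome, as a careful person would: the job done as asked, in the order asked, and still so for the second after the job is handed in, with the robot touching nothing.
It also fails if it takes over 66 s, if anything falls off the work surface, if the arm or the gripper's body presses on something with over 40 N, if the wrist force passes 120 N, or if a joint passes its speed limit or range.

## Working session

There is one attempt and no reset: what is moved stays moved. The work goes in short steps, Python scripts to look and compute and a shell command to move; the robot and the scene stay as the last step left them, time stands still between calls to the robot, and variables do not carry over. Pictures are saved under pics/ and viewed, at most 10 in all, crops included, and the job is handed in when it is done.

```bash
mkdir -p pics; cat > h.py <<'E'
import numpy as np, cv2
from bench import read_state, get_image
def save(im,name,box=None,s=1):
    f=im["frame"][:,:,::-1]
    if box: f=f[box[1]:box[3],box[0]:box[2]]
    cv2.imwrite("pics/"+name,cv2.resize(f,None,fx=s,fy=s))
def pt(im,u,v,z=None):
    R=np.array(im["R"]);t=np.array(im["t"])
    z=im["range_z"][int(v),int(u)] if z is None else z
    return R.T@(np.array([(u-im["cx"])/im["fx"]*z,(v-im["cy"])/im["fy"]*z,z])-t)
def cloud(im):
    v,u=np.mgrid[:480,:640];z=im["range_z"].astype(float)
    P=np.stack([(u-im["cx"])/im["fx"]*z,(v-im["cy"])/im["fy"]*z,z],-1)
    return (P-np.array(im["t"]))@np.array(im["R"]),z>0
E
python3 - <<'E'
from h import *
import pickle
d={n:get_image(n) for n in("scene","side")}
pickle.dump(d,open("d.pkl","wb"))
for n in d: save(d[n],n+".png"); print(n,-np.array(d[n]["R"]).T@np.array(d[n]["t"]),np.array(d[n]["R"])[2])
s=read_state();print(s["position"],s["ee_rot"],s["contact_force"])
E
```

```text
scene [1058.29681369 -417.4607238  1036.70245869] [-0.42891456  0.38653995 -0.81646749]
side [304.64024034 949.42594154 806.94511582] [ 0.24078855 -0.79376338 -0.5585343 ]
[6.24465089e+02 7.13275389e-03 2.30320288e+02] [-7.07056414e-01  7.07156441e-01  6.61400600e-04 -7.47282775e-04] [-0.20674873  0.3293238   0.8240573 ]
```

View pics/scene.png

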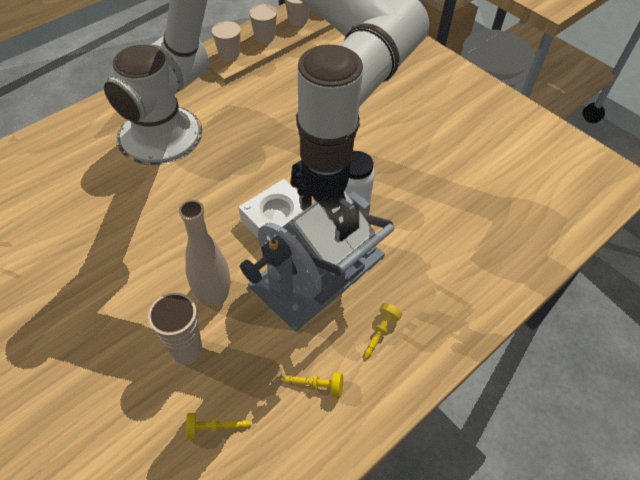

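View pics/side.png

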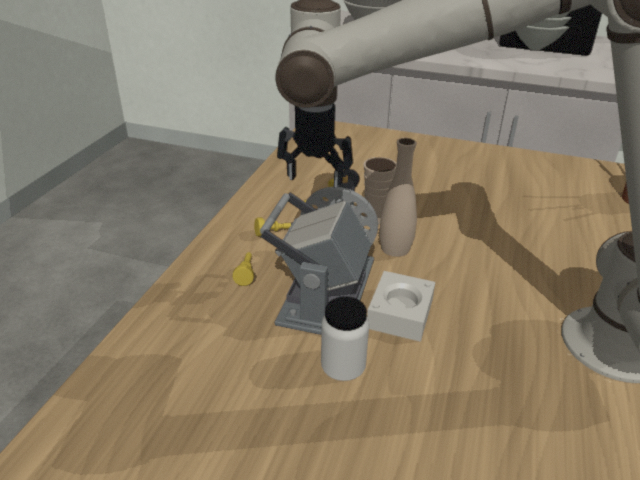

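The scene view shows the stand at about (318,260). The dark steel pin's knob is at (250,271), with its boss and brass plunger at (272,245). The lookalikes are yellow pins at (385,330), (315,383) and (218,425). The vase stands beside the knob at (205,265), the beakers are beyond it at (177,330) and the jar is by the +y post at (358,175). I choose the dark pin in the boss and will check it in a close crop.

```bash
python3 - <<'E'
from h import *
import pickle
d=pickle.load(open("d.pkl","rb"));im=d["scene"]
save(im,"crop.png",(170,180,410,350),3.3)
# cloud: base plate top z~12 
P,ok=cloud(im)
f=im["frame"].astype(int)
roi=np.zeros((480,640),bool);roi[180:345,230:400]=True
m=ok&roi&(P[...,2]>7)&(P[...,2]<18)
q=P[m][:,:2].astype(np.float32);print(len(q),q.min(0),q.max(0))
mm=cv2.morphologyEx(m.astype(np.uint8),cv2.MORPH_OPEN,np.ones((3,3)))
q=P[mm>0][:,:2].astype(np.float32);print("rect",cv2.minAreaRect(q),cv2.boxPoints(cv2.minAreaRect(q)))
# disc rim/bar: highest stuff; knob dark region
print("knob",[pt(im,u,v).round(1) for u,v in((250,270),(246,268),(254,272))])
E
```

```text
2260 [ 361.3924   -107.382195] [802.1197 239.6163]
rect ((610.8561401367188, -3.5862884521484375), (276.00091552734375, 233.50193786621094), 40.93458557128906) [[ 430.1077     -5.803299]
 [ 583.0975   -182.20424 ]
 [ 791.6046     -1.369278]
 [ 638.6148    175.03166 ]]
knob [array([ 597.9, -145.5,  205.5]), array([ 590.4, -148.4,  206. ]), array([ 603.3, -141.3,  201. ])]
```

View pics/crop.png

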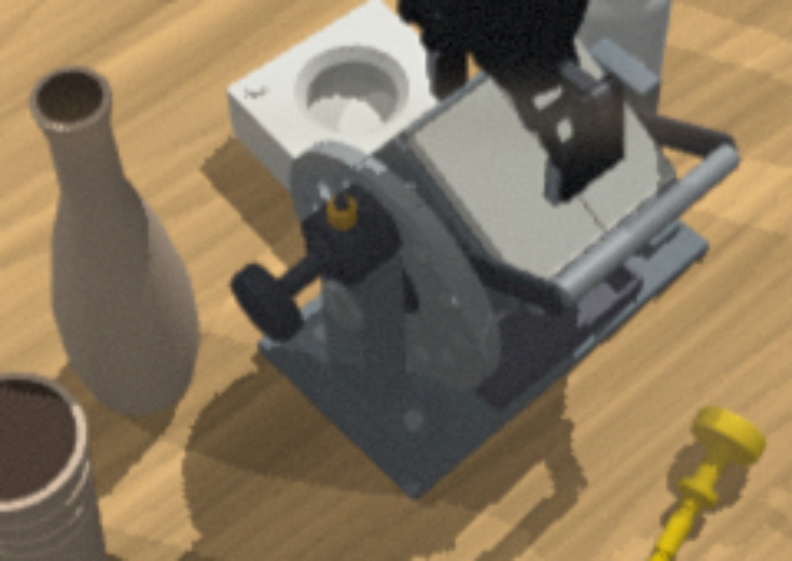

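The crop confirms the dark steel pin sits in the boss: knob at crop (268,303), boss at (350,235). The base corners are at crop (262,345), (413,497) and (707,243), and the bar runs from (568,300) to (730,157).

```bash
python3 - <<'E'
from h import *
import pickle
d=pickle.load(open("d.pkl","rb"));im=d["scene"]
def plane(im,u,v,h):
    a=pt(im,u,v,1.);b=pt(im,u,v,2.);return a+(b-a)*(h-a[2])/(b-a)[2]
c=lambda u,v:(170+u/3.3,180+v/3.3)
L=plane(im,*c(261,345),12);N=plane(im,*c(414,494),12);Rr=plane(im,*c(708,242),12)
print("corners",L.round(1),N.round(1),Rr.round(1),np.linalg.norm((N-L)[:2]),np.linalg.norm((Rr-N)[:2]))
y=(Rr-N)[:2];y/=np.linalg.norm(y);x=(N-L)[:2];x/=np.linalg.norm(x)
ang=lambda w:np.degrees(np.arctan2(w[1],w[0]))
print("y ang",ang(y),"x ang+90",ang(x)+90)
# bar from cloud: z top 195
for u,v in((575,287),(650,223),(725,152)): print("bar",pt(im,*np.round(c(u,v))).round(1),plane(im,*c(u,v),193).round(1))
# knob cloud
P,ok=cloud(im);f=im["frame"].astype(int)
m=np.zeros((480,640),bool);m[258:285,238:264]=True
m&=ok&(f.max(2)<75)&(P[...,2]>150)&(P[...,2]<225)
q=P[m];print("knob n",len(q),q.mean(0),q.min(0),q.max(0))
# bystanders
for n,h in (("vase",1),("beak",1)):pass
for nm,(u0,v0,u1,v1),z0,z1 in(("vaselip",(180,200,205,222),270,290),("beak",(148,290,200,330),145,160)):
    mm=np.zeros((480,640),bool);mm[v0:v1,u0:u1]=True;mm&=ok&(P[...,2]>z0)&(P[...,2]<z1);print(nm,mm.sum(),((P[mm].min(0)+P[mm].max(0))/2).round())
E
```

```text
corners [ 518.3 -105.7   12. ] [662.3 -99.5  12. ] [648.8 167.8  12. ] 144.10409888652012 267.5701677648467
y ang 92.88233938506312 x ang+90 92.4892617139645
bar [694.7 -11.2 192.9] [695.  -10.9 193. ]
bar [692.   48.5 192.9] [691.4  49.1 193. ]
bar [685.6 114.4 195.8] [684.1 115.7 193. ]
knob n 363 [ 594.86891225 -139.09149916  194.79176573] [ 570.76851574 -150.05729265  169.18027765] [ 612.97879763 -106.93474738  209.50683177]
vaselip 432 [ 476. -172.  277.]
beak 1483 [ 551. -287.  153.]
```

```bash
python3 -m jog '[[[0,0,0.45],[0,0,0],-0.3],[[0,0,0.7],[0,0,0.026],-0.3],[[-0.17,-0.4,0.7],[0,0,0.026],-0.3],[[-0.34,-0.8,0.7],[0,0,0.026],-0.3],[[-0.35,-1,0.7],[0,0,0.026],-0.3],[[-0.35,-1,0.7],[0,0,0.026],-0.3],[[-0.35,-1,0.7],[0,0,0.026],-0.3]]'
python3 - <<'E'
from h import *
import pickle
w=get_image("wrist");pickle.dump(w,open("w.pkl","wb"));save(w,"wrist.png")
s=get_image("scene");pickle.dump(s,open("s2.pkl","wb"))
print(-np.array(w["R"]).T@np.array(w["t"]),np.array(w["R"]))
E
```

```text
clock: 0.8
position: [589.8, -100.2, 300.9]
ee_rot: [0.726, -0.688, -0.0, 0.0]
contact_force: [0.4, 0.4, 0.7]
gripper_width: 55.2
grasp_force: 0.0
[ 594.56090071 -175.12447426  443.94977346] [[-0.99858691 -0.05312543  0.00136967]
 [-0.05048182  0.95631912  0.28793284]
 [-0.0166064   0.28745682 -0.95764962]]
```

View pics/wrist.png

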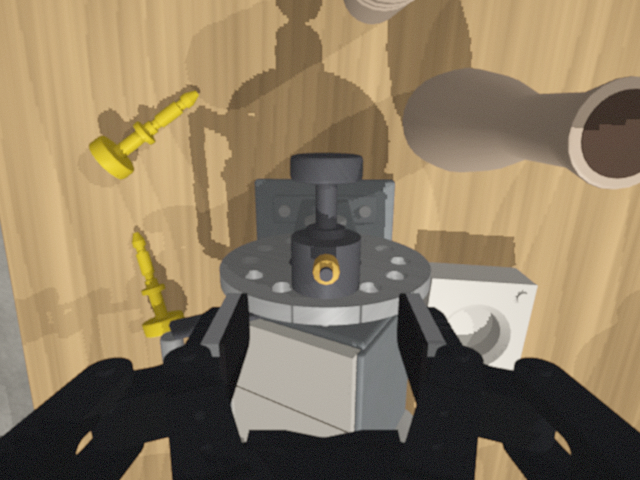

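Wrist view: the knob spans u=291–362 at v≈155–182, the neck is at (326,205), and the boss and plunger are at (326,262). The pin is aligned with the image vertical. I'll measure the neck now.

```bash
python3 - <<'E'
from h import *
import pickle
w=pickle.load(open("w.pkl","rb"));P,ok=cloud(w)
for v in (185,195,205,215,225,232):
    r=w["frame"][v,295:358].astype(int); zz=P[v,295:358,2]; k=np.where(zz>170)[0]
    q=P[v,295:358][k]; 
    if len(k): print(v,k.min()+295,k.max()+295,q.mean(0).round(1),"top",q[q[:,2].argmax()].round(1))
m=np.zeros((480,640),bool);m[150:186,285:368]=1;m&=ok&(P[...,2]>150);q=P[m];print("knob",np.percentile(q,[1,50,99],0).round(1))
m=np.zeros((480,640),bool);m[225:300,285:368]=1;m&=ok&(P[...,2]>195);q=P[m];print("boss",np.percentile(q,[1,50,99],0).round(1))
for yv in range(-160,-60,8): 
    m=ok&(abs(P[...,0]-590)<4)&(abs(P[...,1]-yv)<4)&(P[...,2]>100);print(yv,P[m][:,2].max().round(1) if m.any() else None,end="; ")
E
```

```text
185 315 336 [ 590.3 -130.9  190.8] top [ 590.6 -131.4  193.7]
195 315 336 [ 589.9 -124.6  190.8] top [ 587.2 -125.2  193. ]
205 315 336 [ 589.6 -118.3  191.2] top [ 589.3 -118.7  193.1]
215 315 336 [ 589.2 -111.9  191.4] top [ 587.1 -112.5  193.6]
225 298 343 [ 589.3 -106.4  195.4] top [ 594.6 -175.1  443.9]
232 295 356 [ 588.6 -102.7  198.3] top [ 594.6 -175.1  443.9]
knob [[ 568.9 -150.3  168. ]
 [ 590.9 -143.3  203.8]
 [ 612.6 -131.3  208.5]]
boss [[ 566.3 -103.6  195.3]
 [ 588.3  -85.1  206.5]
 [ 609.2  -56.4  225.7]]
-160 None; -152 208.2; -144 209.6; -136 209.1; -128 194.0; -120 194.2; -112 388.1; -104 200.3; -96 221.5; -88 227.3; -80 226.7; -72 211.9; -64 211.5;
```

```bash
python3 -m jog '[[[0,-0.2,-0.3],[0,0,0],-0.3],[[0,-0.2,-0.6],[0,0,0],-0.3],[[0,-0.2,-0.8],[0,0,0],-0.3],[[0,-0.2,-0.8],[0,0,0],-0.3]]'
python3 -m jog '[[[0,0,-0.25],[0,0,0],-0.3],[[0,0,-0.5],[0,0,0],-0.3],[[0,0,-0.53],[0,0,0],-0.3],[[0,0,-0.53],[0,0,0],-0.3]]'
python3 -m jog '[[[0,0,0],[0,0,0],1],[[0,0,0],[0,0,0],1],[[0,0,0],[0,0,0],1],[[0,0,0],[0,0,0],1],[[0,0,0],[0,0,0],1]]'
```

```text
clock: 1.3
position: [588.3, -118.9, 217.6]
ee_rot: [0.726, -0.687, -0.003, 0.002]
contact_force: [0.2, -1.0, 0.0]
gripper_width: 55.4
grasp_force: 0.0
clock: 1.7
position: [590.7, -119.6, 169.0]
ee_rot: [0.727, -0.687, 0.0, 0.0]
contact_force: [0.4, 0.2, -0.1]
gripper_width: 55.7
grasp_force: 0.0
clock: 2.2
position: [590.4, -120.0, 169.5]
ee_rot: [0.726, -0.687, 0.001, -0.0]
contact_force: [-0.3, 1.3, 4.8]
gripper_width: 11.8
grasp_force: 59.0
```

```bash
python3 -m jog '[[[0,-0.06,0],[0,0,0],1],[[0.01,-0.12,0],[0,0,0],1],[[0.01,-0.18,0],[0,0,0],1],[[0.01,-0.24,0],[0,0,0],1],[[0.015,-0.3,0],[0,0,0],1],[[0.015,-0.34,0],[0,0,0],1],[[0.015,-0.34,0],[0,0,0],1],[[0.015,-0.34,0],[0,0,0],1]]'
python3 - <<'E'
from h import *
w=get_image("wrist");P,ok=cloud(w)
m=np.zeros((480,640),bool);m[60:330,240:400]=1
m&=ok&(P[...,2]>150)&(P[...,1]<-130)&(abs(P[...,0]-592)<26);q=P[m]
print(np.percentile(q,[1,50,99],0).round(1)); save(w,"w2.png")
E
```

```text
clock: 3.0
position: [591.7, -153.1, 167.9]
ee_rot: [0.726, -0.688, -0.0, -0.001]
contact_force: [1.5, 4.5, -0.1]
gripper_width: 11.9
grasp_force: 58.6
[[ 572.9 -183.7  166.4]
 [ 593.9 -179.7  198.9]
 [ 614.6 -160.4  205.9]]
```

View pics/w2.png

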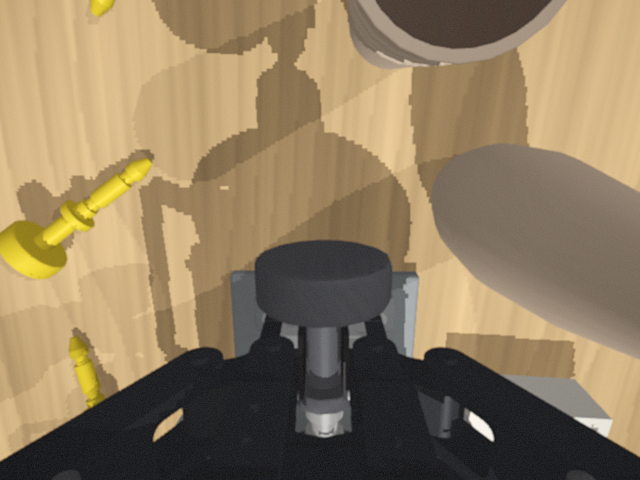

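The knob is about 33 mm out, and the pin has drawn straight. I'll ease it back 1 mm into the click, release and lift.

```bash
python3 -m jog '[[[0,0.012,0],[0,0,0],1],[[0,0.012,0],[0,0,0],1],[[0,0.012,0],[0,0,0],-0.3],[[0,0.012,0],[0,0,0],-0.3],[[0,0.012,0],[0,0,0],-0.3],[[0,0.012,0],[0,0,0],-0.3],[[0,0.012,0.25],[0,0,0],-0.3],[[0,0.012,0.5],[0,0,0],-0.3],[[0,0.012,1],[0,0,0],-0.3],[[0,0.012,1],[0,0,0],-0.3],[[0,0.012,1],[0,0,0],-0.3]]'
python3 -m jog '[[[0.3,0.3,0.5],[0,0,0],0.3],[[0.6,0.6,0.5],[0,0,0],0.3],[[0.98,1,0.5],[-0.0105,0.208,0],0.3],[[0.98,1,0.5],[-0.0105,0.208,0],0.3],[[0.98,1,0.5],[-0.0105,0.208,0],0.3],[[0.98,1,0.5],[-0.0105,0.208,0],0.3],[[0.98,1,0.5],[-0.0105,0.208,0],0.3]]'
python3 - <<'E'
from h import *
im=get_image("scene");P,ok=cloud(im)
m=np.zeros((480,640),bool);m[255:310,215:262]=1;m&=ok&(P[...,2]>160)&(P[...,2]<215)&(P[...,0]>565);q=P[m]
print("knob",np.percentile(q,[1,50,99],0).round(1)); save(im,"s3.png")
E
```

```text
clock: 4.15
position: [592.0, -153.5, 270.2]
ee_rot: [0.726, -0.688, 0.002, -0.001]
contact_force: [0.5, -0.4, -1.6]
gripper_width: 55.6
grasp_force: 0.0
clock: 4.85
position: [690.1, -53.1, 313.6]
ee_rot: [0.708, -0.671, -0.151, 0.159]
contact_force: [0.1, -0.8, 0.6]
gripper_width: 29.7
grasp_force: 0.0
knob [[ 579.1 -183.   166.8]
 [ 598.3 -169.8  190.5]
 [ 619.3 -116.9  206. ]]
```

View pics/s3.png

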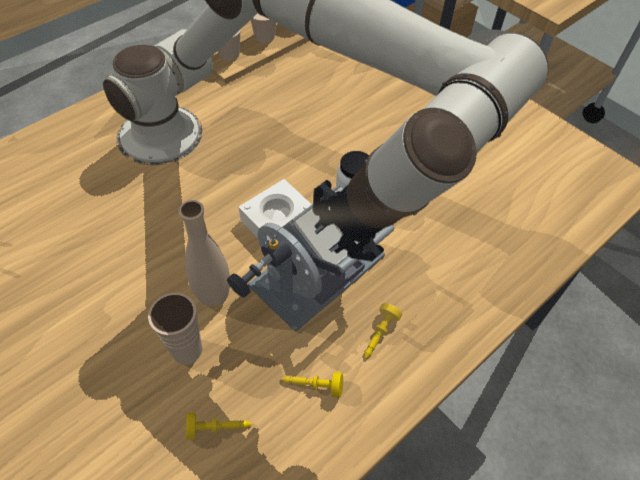

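The scene shows the knob at (239,284), drawn out, with all the ware standing. Next I go to the bar, with the tool tilted 25° and the fingers pointing towards the axis.

```bash
python3 -m jog '[[[0.1,0.5,-0.1],[0,0,0],0.3],[[0.2,1,-0.3],[0,0,0],0.3],[[0.2,1,-0.7],[0,0,0],0.3],[[0.2,1,-0.88],[0,0,0],0.3],[[0.2,1,-0.88],[0,0,0],0.3],[[0.2,1,-0.88],[0,0,0],0.3]]'
python3 - <<'E'
from h import *
s=read_state();print(s["position"])
from scipy.spatial.transform import Rotation as R
print(R.from_quat(s["ee_rot"]).as_matrix().round(3))
im=get_image("side");save(im,"side2.png",(200,130,440,330),3.3)
w=get_image("wrist");P,ok=cloud(w)
m=ok&(P[...,0]>660)&(P[...,0]<720)&(P[...,2]>150)&(P[...,2]<200)&(P[...,1]<30);q=P[m]
print(len(q),np.percentile(q,[2,50,98],0).round(1) if len(q) else 0)
E
```

```text
clock: 5.5
position: [709.2, 46.2, 234.6]
ee_rot: [0.709, -0.672, -0.147, 0.155]
contact_force: [0.0, -0.6, 1.1]
gripper_width: 30.0
grasp_force: 0.0
[709.22457028  46.17696986 234.62828087]
[[ 0.053 -0.907 -0.417]
 [-0.999 -0.049 -0.021]
 [-0.001  0.417 -0.909]]
5367 [[660.6 -51.7 151.1]
 [692.1  -7.5 193.4]
 [700.   28.4 197. ]]
```

View pics/side2.png

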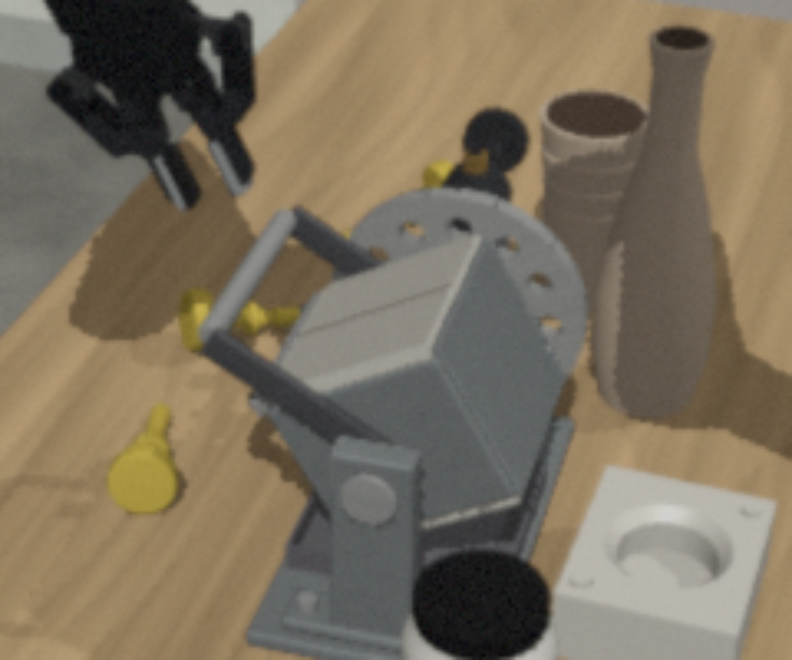

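The side view shows the open fingers (crop (175–245,185)) over the hand bar (crop (250,270)), with nothing between them.

```bash
python3 -m jog '[[[-0.09,0,-0.2],[0,0,0],0.3],[[-0.18,0,-0.4],[0,0,0],0.3],[[-0.25,0,-0.54],[0,0,0],0.3],[[-0.25,0,-0.54],[0,0,0],0.3],[[-0.25,0,-0.54],[0,0,0],1],[[-0.25,0,-0.54],[0,0,0],1],[[-0.25,0,-0.54],[0,0,0],1],[[-0.25,0,-0.54],[0,0,0],1]]'
```

```text
clock: 6.4
position: [685.5, 46.7, 178.0]
ee_rot: [0.709, -0.672, -0.148, 0.156]
contact_force: [0.6, -1.3, 3.7]
gripper_width: 13.6
grasp_force: 58.9
```

```bash
python3 - <<'E'
import numpy as np
c=np.cos;s=np.sin;r=np.radians
def f(k):
    e=r(30+10*k);t=r(25-40*k/12);x=125*c(e)-12*s(t);z=125*s(e)-12*c(t);return np.array([x*.9987,x*.05,z])/100
for b in (0,4,8):
    for k in range(b,b+5):
        a=-40*(k-b)/12/120; print(k,(f(k)-f(b)).round(3),"turn",round(-.05*a,4),round(a,4))
print(f(13)-f(12))
E
```

```text
0 [0. 0. 0.] turn -0.0 0.0
1 [-0.118 -0.006  0.176] turn 0.0014 -0.0278
2 [-0.266 -0.013  0.327] turn 0.0028 -0.0556
3 [-0.437 -0.022  0.45 ] turn 0.0042 -0.0833
4 [-0.628 -0.031  0.541] turn 0.0056 -0.1111
4 [0. 0. 0.] turn -0.0 0.0
5 [-0.203 -0.01   0.055] turn 0.0014 -0.0278
6 [-0.413 -0.021  0.073] turn 0.0028 -0.0556
7 [-0.623 -0.031  0.054] turn 0.0042 -0.0833
8 [-0.826 -0.041 -0.002] turn 0.0056 -0.1111
8 [0. 0. 0.] turn -0.0 0.0
9 [-0.19  -0.01  -0.092] turn 0.0014 -0.0278
10 [-0.362 -0.018 -0.216] turn 0.0028 -0.0556
11 [-0.509 -0.025 -0.369] turn 0.0042 -0.0833
12 [-0.627 -0.031 -0.546] turn 0.0056 -0.1111
[-0.08528592 -0.00426985 -0.19547284]
```

```bash
python3 -m jog '[[[-0.055,-0.003,0.09],[0.0007,-0.014,0],1],[[-0.118,-0.006,0.176],[0.0014,-0.028,0],1],[[-0.19,-0.01,0.255],[0.002,-0.042,0],1],[[-0.266,-0.013,0.327],[0.003,-0.056,0],1],[[-0.35,-0.018,0.392],[0.0035,-0.07,0],1],[[-0.437,-0.022,0.45],[0.004,-0.083,0],1],[[-0.53,-0.026,0.5],[0.005,-0.097,0],1],[[-0.628,-0.031,0.541],[0.0056,-0.111,0],1],[[-0.628,-0.031,0.541],[0.0056,-0.111,0],1]]'
python3 -m jog '[[[-0.1,-0.005,0.032],[0.0007,-0.014,0],1],[[-0.203,-0.01,0.055],[0.0014,-0.028,0],1],[[-0.308,-0.015,0.068],[0.002,-0.042,0],1],[[-0.413,-0.021,0.073],[0.003,-0.056,0],1],[[-0.52,-0.026,0.068],[0.0035,-0.07,0],1],[[-0.623,-0.031,0.054],[0.004,-0.083,0],1],[[-0.726,-0.036,0.03],[0.005,-0.097,0],1],[[-0.826,-0.041,-0.002],[0.0056,-0.111,0],1],[[-0.826,-0.041,-0.002],[0.0056,-0.111,0],1]]'
```

```text
clock: 7.3
position: [624.6, 43.9, 235.1]
ee_rot: [0.723, -0.684, -0.065, 0.069]
contact_force: [4.0, -1.2, 9.9]
gripper_width: 13.5
grasp_force: 62.0
clock: 8.2
position: [538.1, 40.6, 231.9]
ee_rot: [0.727, -0.687, 0.01, -0.012]
contact_force: [-4.7, 2.8, 8.3]
gripper_width: 13.6
grasp_force: 67.4
```

```bash
python3 -m jog '[[[-0.095,-0.005,-0.044],[0.0007,-0.014,0],1],[[-0.19,-0.01,-0.092],[0.0014,-0.028,0],1],[[-0.278,-0.014,-0.15],[0.002,-0.042,0],1],[[-0.362,-0.018,-0.216],[0.003,-0.056,0],1],[[-0.438,-0.022,-0.29],[0.0035,-0.07,0],1],[[-0.509,-0.025,-0.369],[0.004,-0.083,0],1],[[-0.57,-0.028,-0.455],[0.005,-0.097,0],1],[[-0.627,-0.031,-0.546],[0.0056,-0.111,0],1],[[-0.627,-0.031,-0.546],[0.0056,-0.111,0],1],[[-0.627,-0.031,-0.546],[0.0056,-0.111,0],1],[[-0.627,-0.031,-0.546],[0.0056,-0.111,0],1]]'
cat > ang.py <<'E'
from h import *
import sys
im=get_image("scene");P,ok=cloud(im);save(im,sys.argv[1])
O=np.array([581.6,42.1,125]);c,s=.9987,.05
Q=P-O;X=Q[...,0]*c+Q[...,1]*s;Y=-Q[...,0]*s+Q[...,1]*c;Z=Q[...,2]
m=ok&(abs(X)<50)&(abs(Y)<52)&(Z>40)&(Z<75)
A=np.c_[X[m],Y[m],np.ones(m.sum())]
for i in range(4):
    k=np.linalg.lstsq(A,Z[m],rcond=None)[0];r=abs(A@k-Z[m]);mm=r<3 
    A2=A[mm];k=np.linalg.lstsq(A2,Z[m][mm],rcond=None)[0]
print("top plane n",m.sum(),mm.sum(),k.round(4),"angle est",-np.arctan(k[0]))
m=ok&(abs(X+108)<25)&(abs(Y)<58)&(Z>50)&(Z<80)
print("bar",m.sum(),[np.percentile(v[m],[2,50,98]).round(1) for v in(X,Y,Z)])
E
python3 ang.py s4.png
```

```text
clock: 9.3
position: [476.4, 37.8, 174.7]
ee_rot: [0.72, -0.681, 0.089, -0.094]
contact_force: [1.5, 5.6, -5.5]
gripper_width: 13.7
grasp_force: 71.0
top plane n 1877 1143 [ 6.00000e-03 -2.20000e-03  5.66572e+01] angle est -0.0059763327714419286
bar 436 [array([-121.6, -103.9,  -90.2]), array([-55.5,  -9.8,  56.1]), array([56.8, 67.5, 78.4])]
```

View pics/s4.png

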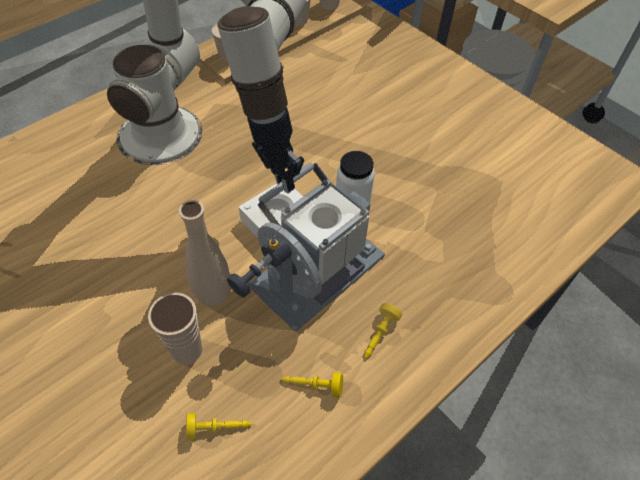

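The mould now stands mouth up (mouth at (325,215), top plane tilted about 0.006 rad) and the ware hasn't moved. I'll release the bar and go back to the pin.

```bash
python3 -m jog '[[[0,0,0],[0,0,0],0.3],[[0,0,0],[0,0,0],0.3],[[0,0,0],[0,0,0],0.3],[[-0.05,0,0.2],[0,0,0],0.3],[[-0.11,0,0.4],[0,0,0],0.3],[[-0.16,0,0.7],[0,0,0],0.3],[[-0.1,0,1],[-0.0063,0.125,0],0.3],[[0,0,1],[-0.0063,0.125,0],0.3],[[0,0,1],[-0.0063,0.125,0],0.3],[[0,0,1],[-0.0063,0.125,0],0.3]]'
python3 ang.py s5.png; python3 - <<'E'
from h import *
from scipy.spatial.transform import Rotation as R
s=read_state();print(s["position"],R.from_quat(s["ee_rot"]).as_matrix().round(3))
E
```

```text
clock: 10.35
position: [476.9, 36.8, 274.7]
ee_rot: [0.726, -0.688, -0.0, 0.001]
contact_force: [-0.9, -0.0, -0.3]
gripper_width: 30.3
grasp_force: 0.0
top plane n 1894 1122 [ 1.50000e-03 -6.10000e-03  5.66195e+01] angle est -0.0014838615418638445
bar 424 [array([-115.2, -105.4, -100.6]), array([-56.2,  -2.2,  55.8]), array([58.8, 67.4, 71.9])]
[475.85098071  36.50241267 274.6907635 ] [[ 0.053 -0.999 -0.002]
 [-0.999 -0.053 -0.001]
 [ 0.001  0.002 -1.   ]]
```

```bash
python3 -m jog '[[[0.3,0,0.3],[0,0,0],-0.3],[[0.65,-0.2,0.4],[0,0,0],-0.3],[[1,-0.5,0.4],[0,0,0],-0.3],[[1,-0.9,0.4],[0,0,0],-0.3],[[1,-0.9,0.4],[0,0,0],-0.3]]'
python3 -m jog '[[[0.15,-0.5,0],[0,0,0],-0.3],[[0.15,-0.99,0],[0,0,0],-0.3],[[0.15,-0.99,-0.4],[0,0,0],-0.3],[[0.15,-0.99,-0.6],[0,0,0],-0.3],[[0.15,-0.99,-0.6],[0,0,0],-0.3],[[0.15,-0.99,-0.6],[0,0,0],-0.3]]'
python3 - <<'E'
from h import *
w=get_image("wrist");P,ok=cloud(w);save(w,"w6.png")
for y in range(-196,-100,6):
    m=ok&(abs(P[...,1]-y)<3)&(abs(P[...,0]-592)<30)&(P[...,2]>165)&(P[...,2]<230);q=P[m]
    if len(q): print(y,len(q),q[:,0].min().round(1),q[:,0].max().round(1),np.percentile(q[:,2],97).round(1))
E
```

```text
clock: 10.9
position: [575.3, -56.4, 314.7]
ee_rot: [0.725, -0.689, -0.0, 0.001]
contact_force: [-0.0, 1.3, 0.4]
gripper_width: 55.6
grasp_force: 0.0
clock: 11.5
position: [590.9, -151.8, 256.6]
ee_rot: [0.726, -0.687, 0.001, 0.0]
contact_force: [0.8, 0.4, -0.2]
gripper_width: 55.4
grasp_force: 0.0
-184 944 576.7 614.1 204.9
-178 1182 575.6 621.3 206.1
-172 949 575.4 621.3 206.3
-166 219 584.8 620.5 205.9
-160 264 589.7 603.5 191.3
-154 267 588.7 602.8 191.3
-148 262 588.4 602.6 191.8
-142 264 587.5 601.7 191.9
-136 681 580.9 606.4 197.6
-130 195 580.9 606.3 197.9
-124 194 585.9 599.2 192.7
-118 213 584.9 596.6 192.5
-112 257 584.0 598.2 193.0
-106 229 583.7 597.2 193.2
```

The knob droops sideways a few mm within the bore clearance. The neck runs from y=-165 to -139 with its centre near x=595. I'll grip there, bring it back onto the axis and push.

```bash
python3 -m jog '[[[0.02,0,-0.35],[0,0,0],-0.3],[[0.02,0,-0.7],[0,0,0],-0.3],[[0.02,0,-0.875],[0,0,0],-0.3],[[0.02,0,-0.875],[0,0,0],-0.3],[[0.02,0,-0.875],[0,0,0],1],[[0.02,0,-0.875],[0,0,0],1],[[0.02,0,-0.875],[0,0,0],1],[[0.02,0,-0.875],[0,0,0],1],[[0.02,0,-0.875],[0,0,0],1],[[0.005,0,-0.875],[0,0,0],1],[[0.005,0,-0.875],[0,0,0],1]]'
```

```text
clock: 12.65
position: [593.0, -151.7, 169.0]
ee_rot: [0.726, -0.688, 0.001, -0.001]
contact_force: [0.4, 3.6, 4.1]
gripper_width: 12.2
grasp_force: 58.2
```

```bash
python3 -m jog '[[[-0.01,0.04,0],[0,0,0],1],[[-0.01,0.08,0],[0,0,0],1],[[-0.015,0.12,0],[0,0,0],1],[[-0.015,0.16,0],[0,0,0],1],[[-0.02,0.2,0],[0,0,0],1],[[-0.02,0.2,0],[0,0,0],1]]'
```

```text
clock: 13.25
position: [590.7, -134.3, 170.1]
ee_rot: [0.726, -0.688, 0.002, 0.0]
contact_force: [-0.2, -3.7, 8.3]
gripper_width: 11.8
grasp_force: 59.1
```

```bash
python3 -m jog '[[[0,0.04,0],[0,0,0],1],[[-0.005,0.08,0],[0,0,0],1],[[-0.005,0.12,0],[0,0,0],1],[[-0.005,0.15,0],[0,0,0],1],[[-0.005,0.17,0],[0,0,0],1],[[-0.005,0.17,0],[0,0,0],1],[[-0.005,0.17,0],[0,0,0],1]]'
python3 - <<'E'
from h import *
im=get_image("scene");P,ok=cloud(im)
m=np.zeros((480,640),bool);m[250:300,225:265]=1
m&=ok&(P[...,2]>165)&(P[...,2]<215)&(P[...,0]>565)&(P[...,0]<620);q=P[m];print("knob",np.percentile(q,[1,50,99],0).round(1))
E
```

```text
clock: 13.95
position: [590.0, -118.6, 171.3]
ee_rot: [0.726, -0.687, 0.003, 0.001]
contact_force: [-2.2, -8.8, 11.7]
gripper_width: 11.8
grasp_force: 59.6
knob [[ 571.3 -149.7  167.5]
 [ 596.9 -141.2  196.3]
 [ 613.4 -124.   212.9]]
```

```bash
python3 -m jog '[[[0,0.04,-0.01],[0,0,0],1],[[0,0.08,-0.02],[0,0,0],1],[[0,0.08,-0.02],[0,0,0],1],[[0,0.08,-0.02],[0,0,0],1]]'
```

```text
clock: 14.4
position: [590.1, -118.2, 171.7]
ee_rot: [0.726, -0.688, 0.007, 0.005]
contact_force: [-2.5, -32.9, 13.7]
gripper_width: 12.1
grasp_force: 59.8
```

A 33 N push moves it no further, so the collar is on its stop. I'll relax, release and retreat.

```bash
python3 -m jog '[[[0,-0.08,0],[0,0,0],1],[[0,-0.09,0],[0,0,0],1],[[0,-0.09,0],[0,0,0],-0.3],[[0,-0.09,0],[0,0,0],-0.3],[[0,-0.09,0],[0,0,0],-0.3],[[0,-0.09,0],[0,0,0],-0.3],[[0,-0.09,0.3],[0,0,0],-0.3],[[0,-0.09,0.6],[0,0,0],-0.3],[[0,-0.09,1],[0,0,0],-0.3],[[0,-0.09,1],[0,0,0],-0.3],[[0,-0.09,1],[0,0,0],-0.3],[[0,-0.09,1],[0,0,0],-0.3]]'
python3 ang.py s7.png; python3 - <<'E'
from h import *
w=get_image("wrist");P,ok=cloud(w);a=w;save(w,"w7.png",(170,50,490,290),2.5)
for y in range(-154,-84,4):
    m=ok&(abs(P[...,1]-y)<2)&(abs(P[...,0]-590)<30)&(P[...,2]>165)&(P[...,2]<240);q=P[m]
    if len(q): print(y,q[:,0].min().round(1),q[:,0].max().round(1),np.percentile(q[:,2],97).round(1))
E
```

```text
clock: 15.6
position: [588.7, -115.8, 264.5]
ee_rot: [0.726, -0.688, -0.001, 0.001]
contact_force: [0.7, 0.1, -0.3]
gripper_width: 55.3
grasp_force: 0.0
top plane n 1878 1142 [ 4.10000e-03 -3.20000e-03  5.66908e+01] angle est -0.004129420780744826
bar 308 [array([-114.9, -105.2, -100.9]), array([-29.2,  14.7,  55.8]), array([58.9, 67.6, 71.8])]
-150 569.2 612.2 206.6
-146 569.1 614.4 207.9
-142 568.6 614.4 207.9
-138 569.1 614.4 208.0
-134 569.5 613.7 207.3
-130 584.5 597.4 192.9
-126 584.3 597.3 192.9
-122 584.1 597.2 193.0
-118 583.9 597.0 193.3
-114 583.6 596.8 193.4
-110 583.4 596.6 193.3
-106 577.3 596.5 197.9
-102 577.2 602.1 199.3
-98 566.0 611.4 209.7
-94 565.5 611.6 220.0
-90 566.2 610.3 224.8
-86 565.9 610.3 226.0
```

View pics/w7.png

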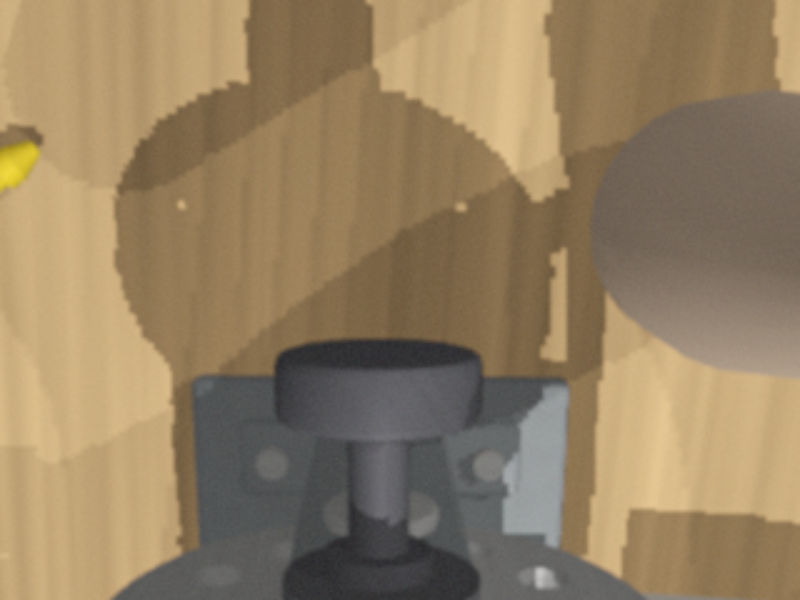

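View pics/s7.png

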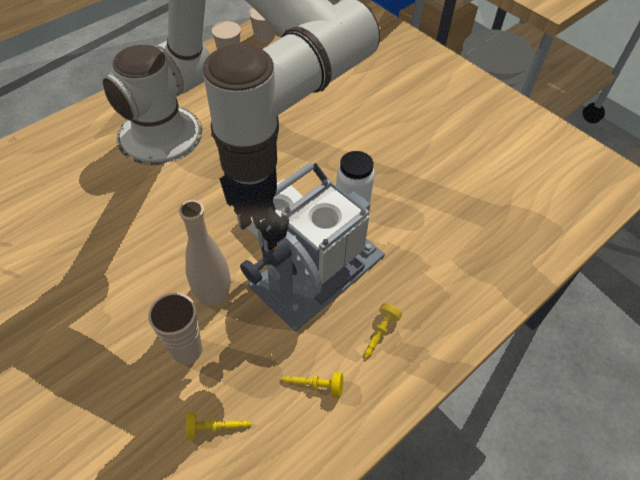

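The knob is back at its starting home pixel (250,271), with the collar against the boss in the wrist crop (380,560). The mouth is up at (325,215), the vase, beakers and jar stand where they were, and the gripper is clear. I'll hand in.

```bash
python3 -c "from bench import job_done;print(job_done())"
```

```text
the job is handed in; nothing more can be done
None
```

I handed the job in at about 16 s on the robot clock: pin drawn, mould turned mouth straight up (about 0.004 rad off), pin pushed home to its stop, and the ware on the bench still where it stood; no verdict came back.

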